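# Find the grinding jar with the loose ball and clamp it in the mill

### The arm

A 7-joint arm with a two-finger parallel gripper is mounted at the origin on the work surface. World frame = base frame: x ahead of the robot, y to its left, z up, the work surface at z = 0. Lengths are in m, angles in rad, forces in N, time in s.
With the tool pointing down it reaches from about 0.4 to 0.85 m from the base axis. Payload 10.4 kg.
Tool frame: the origin (TCP) lies at the very end of the fingers, on their centre line; the grasp point (between the pads) lies 19 mm behind it; x points along the fingers, y is the direction in which the jaws open and shut, and the axes are right-handed (so a half turn about x gives the same grasp; the last joint's range is limited). The gripper opens to 85 mm and grips with 20 to 120 N. Pads are 22 mm wide; open, the fingers measure 114 mm over their backs; the gripper's body (76 mm by 85 mm) begins 54 mm behind the grasp point. The pads swing forward as they close: fully open they stand 13 mm farther back than shut.
Start: joints at [-1.224, 0.332, -0.065, 1.46, 0.022, 1.35, -0.088], TCP at [0.226, 0.583, 0.231] pointing down, gripper open.
Joint ranges: [-2.6, 2.6], [-0.5, 2.12], [-1.47, 1.34], [0.16, 2.42], [-1.27, 4.41], [0.06, 2.06], [-2.6, 2.6]. Speed limits (rad/s): [2.22, 2.22, 2.79, 2.79, 3.14, 3.14, 3.14].

### API

Orientations are given as [roll, pitch, yaw] about the fixed x, y, z axes, in that order (R = Rz(yaw) Ry(pitch) Rx(roll)).
In Python, from plant import ctrl gives the robot as it stands.
- The arm moves only by the tool servo_tool, never from a script. Its argument "steps" is one flat list of numbers, 5 for each row, row after row: the shift along the tool's x, y, z in cm, then the turn about the tool's x in rad, then the finger opening in cm, from 0 to 8.54. In form: [tx, ty, tz, turn, grip, tx, ty, tz, turn, grip, ...]. A call has 1 to 20 rows; each row shifts and turns the commanded pose from where the row before left it, along the tool's axes as they then stand; what a row does not reach is not made up. A row lasts 1/12 s, in which the tool goes at most 41.7 mm and 7.16 degrees, less where a joint would pass 70% of its speed; a pose out of reach is approached as far as the arm can. A call is refused whole if a number of a shift passes 4.17 or a number of a turn 0.125, either way. A call with a gripper value outside its range is refused whole. The fingers move at their own pace and stop on an object; the grip force is fixed at half the most. Time passes only in rows, so rows that do not move let the fingers close. It gives the time, the measured TCP pose, the force and the opening at its end, in the units of the state.
- ctrl.observe(): the state, without advancing time (a new reading comes with each control period).
- ctrl.snapshot(name): name is "scene" or "side" or "wrist"; returns (picture, depth): 400x640x3 uint8, blue, green, red; 400x640 float32, m along the optical axis (not along the pixel's ray), 0 where there is no reading.
- ctrl.camera_params(name): a dict with "fx", "fy", "cx", "cy" (pixels), "extrinsics" (4x4, takes a point from world to camera coordinates). Camera axes: x right, y up, looking along -z (the intrinsics and any distortion apply to the point x, -y, -z); pixel columns grow to the right and rows downward; lengths in m; the calibration is good to about 2 mm. The wrist camera is an equidistant fisheye: a pixel r from the principal point sees the ray r / f radians off the axis. A picture is of the moment at which its call begins: read the wrist's pose just before it. camera_params takes no time and is no camera call; for the wrist camera it gives the pose at the moment of the call.
- ctrl.hand_in(): hands the job in, once; it reports no verdict.
The state is a dict: "time": time; "joint_pos": joint angles; "joint_vel": joint speeds; "joint_torque": joint torques, N m; "position": TCP position; "eef_rot": TCP orientation; "wrist_force": force on the tool from outside, world axes, zero at the start; "wrist_torque": the same for the moment, N m; "opening": finger opening in m.
Only numpy, scipy, OpenCV 4.12 (cv2) and the standard library are available. Lean on these libraries where they do the work, as an engineer would, in place of code of your own. Each camera call takes 0.05 s, during which the arm holds its last target. There are 200 camera calls.

### The job

One of the three closed grinding jars in the rack has its steel ball inside: pick them up one at a time and rock or shake them gently end to end, a few times to and fro, to feel which one has something rolling inside, never so hard that the ball hammers. Lay that jar in the mill's holder, slide the jaw up until the jar is home against the fixed stop and firmly held between the two, without forcing it, and let go. The two empty jars belong back in places of the rack; leave the bottle, the tub and the spanner alone.

Things in the scene. Friction and masses are not known exactly. Their poses are not given: they have to be found in the camera images.
- jar1: closed steel grinding jar, one of three alike (numbers mean nothing): cylinder 50 mm across, 100 mm long, 0.43 to 0.81 kg empty: weight tells little. Origin at its centre, y its axis; either end may lead. Inside, a cavity 42 mm across, 84 mm long; in one jar a steel ball (30 mm, 111 g) rolls 54 mm from end to end once tilted over about 3 degrees, else stays; the others are empty. Starts level in the rack
- jar2: closed steel grinding jar, one of three alike (numbers mean nothing): cylinder 50 mm across, 100 mm long, 0.43 to 0.81 kg empty: weight tells little. Origin at its centre, y its axis; either end may lead. Inside, a cavity 42 mm across, 84 mm long; in one jar a steel ball (30 mm, 111 g) rolls 54 mm from end to end once tilted over about 3 degrees, else stays; the others are empty. Starts level in the rack
- jar3: closed steel grinding jar, one of three alike (numbers mean nothing): cylinder 50 mm across, 100 mm long, 0.43 to 0.81 kg empty: weight tells little. Origin at its centre, y its axis; either end may lead. Inside, a cavity 42 mm across, 84 mm long; in one jar a steel ball (30 mm, 111 g) rolls 54 mm from end to end once tilted over about 3 degrees, else stays; the others are empty. Starts level in the rack
- rack: fixed grey rack 310 x 110 mm, base plate 8 mm thick; origin under its centre, x along the row of three places, y along the jars' axes, z up. Each place is a pair of V blocks (45 degree faces, 37 mm high over the table) 80 mm apart, between which the middle 64 mm of a jar is free for fingers down to the base plate
- mill: fixed white desktop mixer mill, 260 x 300 mm, deck 110 mm high; origin under its centre, z up, x away from its front panel, y along the jar holder's axis. On the deck the holder: a pair of V blocks like the rack's, a fixed round stop at the +y end, the sliding jaw at the -y end. The middle 64 mm of a jar is free for fingers down to the holder's plate, 40 mm under the jar axis; the drive cover's edge is 80 mm from the axis on the +x side
- mill_seat (a point): where the centre of a jar is when it lies in the V blocks against the fixed stop: 164 mm over the table, at x = -45 mm in the mill's frame; axes as the mill's. The stop's face is 50 mm from it towards +y
- jaw (a joint): travel of the holder's sliding jaw along the mill's +y, in m: 0 fully open (starts at 0 to 0.010), 0.030 when its pad just touches a jar that is home. It slides with 6 to 7 N of friction and stays where left; sliding a jar on the V blocks adds 4 to 9 N. The pad is sprung: 3 N per mm, 8 mm at most, then hard. Pushed 22 to 26 N with the jar home and let go, it settles near 0.032, pad squeezed 2 mm
- jaw_grip (a point): point on the jaw's upright black grip, which is 14 mm along the slide, 32 mm across, 36 mm high and stands clear above the jaw, from 6 mm over the jar axis up; the point is 16 mm under its top. The pad's face is 27 mm from it towards +y when not squeezed; moves with the jaw, axes as the mill's
- reagent: amber bottle 60 mm across, 105 mm high, origin under it; to be left alone
- tub: clear plastic jar with a lid, 72 mm across, 70 mm high, origin under it; to be left alone
- spanner: steel double open-ended spanner 176 mm long, 36 mm wide, 8 mm thick, lying on the bench, origin at its middle, x along it; to be left alone
- rack_place1 (a point): centre of a jar that lies in this rack place, 44 mm over the table, 100 mm from the next
- rack_place2 (a point): centre of a jar that lies in this rack place, 44 mm over the table, 100 mm from the next
- rack_place3 (a point): centre of a jar that lies in this rack place, 44 mm over the table, 100 mm from the next
There are look-alikes about, which are no part of the job. What is shaped like the jar2 but blue or purple is not meant. What is shaped like the jar3 but red is not meant.

How it is judged:
By the outcome, as a careful person would: the job done as asked, in the order asked, and still so for the second after the job is handed in, with the robot touching nothing.
It also fails if it takes over 72 s, if anything falls off the work surface, if the arm or the gripper's body presses on something with over 40 N, if the wrist force passes 120 N, or if a joint passes its speed limit or range.

## Working session

There is one attempt and no reset: what is moved stays moved. The work goes in short steps, Python scripts to look and compute and a tool call to move; the robot and the scene stay as the last step left them, time stands still between calls to the robot, and variables do not carry over. Pictures are saved under pics/ and viewed, about 8 in all and at most 12, crops included, and the job is handed in when it is done.

Besides the shell and the picture viewer there is one more tool, called after "Emit:" as a command line: name --argument value ..., lists and objects as JSON in quotes. servo_tool: Moves the arm, as the interface text tells. Its arguments: {"type":"object","properties":{"steps":{"type":"array"}},"required":["steps"]}

```bash
mkdir -p pics; ls
cat > h.py <<'E'
import numpy as np, cv2
from plant import ctrl
from scipy.spatial.transform import Rotation as R
def snap(n,f):
    p=ctrl.camera_params(n); im,d=ctrl.snapshot(n); cv2.imwrite('pics/'+f+'.png',im); np.savez('pics/'+f+'.npz',im=im,d=d,E=p['extrinsics'],K=[p['fx'],p['fy'],p['cx'],p['cy']]); return im,d
def load(f):
    z=np.load('pics/'+f+'.npz'); return z['im'],z['d'],z['E'],z['K']
def cloud(f):
    im,d,E,K=load(f); v,u=np.mgrid[:400,:640]
    P=np.stack([(u-K[2])/K[0]*d,-(v-K[3])/K[1]*d,-d],-1)
    W=(P-E[:3,3])@E[:3,:3]; W[d==0]=np.nan
    return im,W
E
python3 - <<'E'
from h import *
for n in('scene','side'):
    snap(n,n); p=ctrl.camera_params(n); print({k:v for k,v in p.items() if k!='extrinsics'}, p['extrinsics'])
s=ctrl.observe(); print(s)
E
```

```text
pics
{'fx': 370.5117953026208, 'fy': 370.5117953026208, 'cx': 320.7815235772197, 'cy': 202.4879288357475} [[-0.73670737  0.67620397  0.00323307  0.50589511]
 [-0.44947071 -0.49324803  0.74477007  0.08480777]
 [ 0.50521118  0.54722443  0.66731333 -1.15728064]
 [ 0.          0.          0.          1.        ]]
{'fx': 510.1499989506333, 'fy': 510.1499989506333, 'cx': 310.8617508674489, 'cy': 207.8927464337662} [[ 9.56951629e-01 -2.90247186e-01 -3.89338252e-04 -5.90672763e-01]
 [ 1.86186609e-01  6.12831369e-01  7.67966314e-01 -1.39044705e-01]
 [-2.22661463e-01 -7.34979105e-01  6.40490116e-01 -1.37203537e+00]
 [ 0.00000000e+00  0.00000000e+00  0.00000000e+00  1.00000000e+00]]
{'time': 0.1, 'joint_pos': array([-1.22361941,  0.33278479, -0.06470328,  1.46082557,  0.02158838,
        1.34989446, -0.08849278]), 'joint_vel': array([-2.95598017e-05, -3.67716874e-03, -5.90258708e-04, -1.47277151e-03,
       -7.58362096e-04, -1.50403282e-04, -4.25977320e-05]), 'joint_torque': array([ 1.83646857e-04, -6.26738477e+01,  4.84714773e-02, -3.92435467e+01,
        1.63130328e-02,  6.87653126e-03,  1.88488542e-06]), 'position': array([0.22576049, 0.58245801, 0.23062558]), 'eef_rot': array([-1.53647595,  1.56957899, -1.90622656]), 'wrist_force': array([ 0.76515163, -0.14857144, -0.43214261]), 'wrist_torque': array([-0.02151411, -0.00918019, -0.0239071 ]), 'opening': 0.08522190225122876}
```

View pics/scene.png

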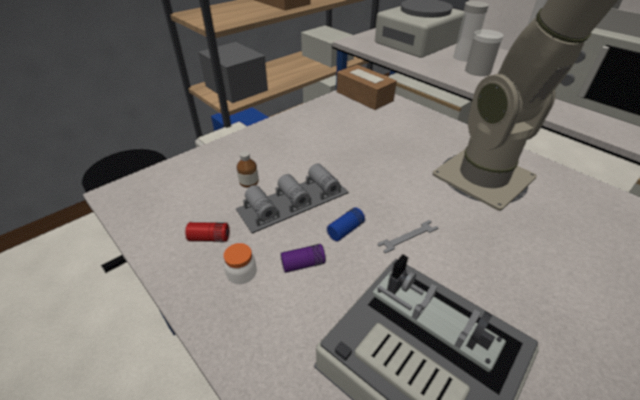

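View pics/side.png

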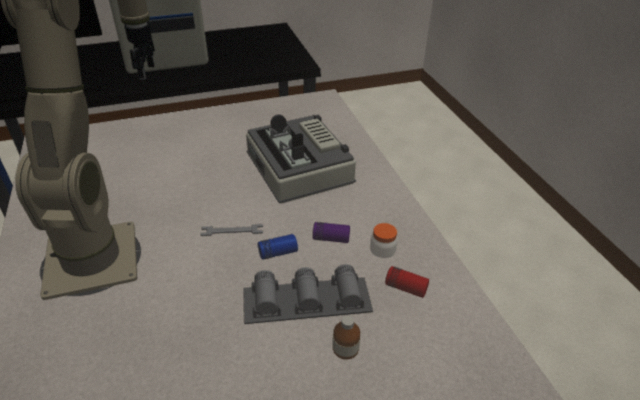

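The three grey jars in the rack are at scene (261,203), (293,190) and (323,180), and at side (265,293), (306,290) and (348,287). The look-alikes are red (207,231), purple (303,257) and blue (346,223) in the scene picture, all lying on the bench, so they are excluded. In the side picture the mill has its grip at (297,145), the round stop at (278,121) and the cover on the right.

```bash
python3 - <<'E'
from h import *
def rect(P):
    r=cv2.minAreaRect((P[:,:2]*1000).astype(np.float32)); return r
for f in('scene','side'):
    im,W=cloud(f)
    box={'scene':(150,235,230,355),'side':(255,330,235,380)}[f]
    S=W[box[0]:box[1],box[2]:box[3]].reshape(-1,3); S=S[np.isfinite(S[:,0])]
    print(f,'table z',np.median(S[:,2][abs(S[:,2])<.006]))
    for lo,hi in((.005,.012),(.06,.075)):
        Q=S[(S[:,2]>lo)&(S[:,2]<hi)]; 
        if f=='side': Q=Q[Q[:,1]>-10]
        print(lo,len(Q),rect(Q))
    Q=S[(S[:,2]>.056)&(S[:,2]<.075)]
    c,l,ctr=cv2.kmeans(Q.astype(np.float32),3,None,(3,50,1e-5),10,cv2.KMEANS_PP_CENTERS)
    for k in range(3):
        q=Q[l.ravel()==k]; print('jar',ctr[k].round(4),q[:,2].max().round(4),len(q),rect(q))
    box={'scene':(250,400,310,545),'side':(105,200,240,360)}[f]
    S=W[box[0]:box[1],box[2]:box[3]].reshape(-1,3); S=S[np.isfinite(S[:,0])]
    h,e=np.histogram(S[:,2],np.arange(0,.26,.005)); print([(round(a,3),b) for a,b in zip(e,h) if b>20])
    Q=S[(S[:,2]>.104)&(S[:,2]<.25)]; print('mill >104',rect(Q))
    Q=S[(S[:,2]>.175)]; 
    for q in Q[np.argsort(-Q[:,2])][:5]: print(q.round(4))
    print('top stuff',len(Q),Q.mean(0))
E
python3 - <<'E'
import cv2
a=cv2.imread('pics/scene.png')[240:400,300:560]; b=cv2.imread('pics/side.png')[100:205,240:365]
c=cv2.imread('pics/scene.png')[140:240,180:360]
import numpy as np
A=cv2.resize(a,(520,320),interpolation=2);B=cv2.resize(b,(280,235),interpolation=2);C=cv2.resize(c,(480,267),interpolation=2)
O=np.zeros((600,800,3),np.uint8);O[:320,:520]=A;O[:235,520:]=B;O[325:592,:480]=C;cv2.imwrite('pics/crop.png',O)
E
```

```text
scene table z -0.0001666825095925504
0.005 1381 ((507.63482666015625, -348.591552734375), (205.49452209472656, 309.71234130859375), 79.06339263916016)
0.06 1095 ((505.82916259765625, -357.1507568359375), (214.93426513671875, 236.7650604248047), 79.10870361328125)
jar [ 0.4751 -0.2883  0.0644] 0.0713 727 ((468.5215148925781, -291.64837646484375), (100.76854705810547, 142.18777465820312), 78.82945251464844)
jar [ 0.618  -0.3161  0.0645] 0.0719 429 ((614.8329467773438, -320.26568603515625), (101.27099609375, 44.789432525634766), 79.0290756225586)
jar [ 0.5687 -0.4479  0.0662] 0.0748 146 ((564.7066650390625, -452.4212646484375), (40.49348831176758, 57.64971160888672), 67.86476135253906)
[(np.float64(0.0), np.int64(7138)), (np.float64(0.02), np.int64(82)), (np.float64(0.025), np.int64(95)), (np.float64(0.03), np.int64(75)), (np.float64(0.035), np.int64(96)), (np.float64(0.04), np.int64(107)), (np.float64(0.045), np.int64(116)), (np.float64(0.05), np.int64(56)), (np.float64(0.055), np.int64(74)), (np.float64(0.06), np.int64(60)), (np.float64(0.065), np.int64(77)), (np.float64(0.07), np.int
[... 2927 characters left out ...]
nt64(68)), (np.float64(0.145), np.int64(58)), (np.float64(0.15), np.int64(71)), (np.float64(0.155), np.int64(54)), (np.float64(0.16), np.int64(44)), (np.float64(0.165), np.int64(50)), (np.float64(0.17), np.int64(52)), (np.float64(0.175), np.int64(43)), (np.float64(0.18), np.int64(42)), (np.float64(0.185), np.int64(34)), (np.float64(0.19), np.int64(29)), (np.float64(0.195), np.int64(23)), (np.float64(0.205), np.int64(30))]
mill >104 ((643.8119506835938, 227.17120361328125), (248.53749084472656, 297.253662109375), 7.515025615692139)
[0.5983 0.1123 0.2128]
[0.596  0.1148 0.2117]
[0.6195 0.1247 0.2116]
[0.6089 0.1186 0.2104]
[0.6009 0.1219 0.2099]
top stuff 221 [0.60418669 0.17420662 0.19057779]
```

View pics/crop.png

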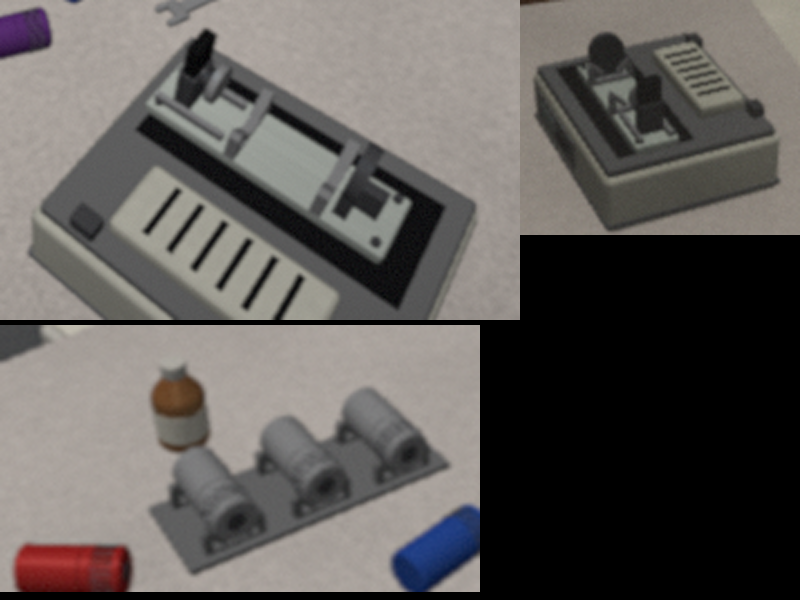

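The crop confirms three grey jars in the rack, with the red and blue ones outside it. The mill has its grip at the -y end and its stop at the +y end. Next I fit the poses more tightly.

```bash
cat >> h.py <<'E'
from scipy.optimize import least_squares
def rackfit(f,x0):
    im,W=cloud(f); S=W.reshape(-1,3); S=S[np.isfinite(S[:,0])]
    def loc(p): 
        c,s=np.cos(p[3]),np.sin(p[3]); d=S-np.array(p[:3]); return np.stack([c*d[:,0]+s*d[:,1],-s*d[:,0]+c*d[:,1],d[:,2]],1)
    p=np.array(x0,float)
    for it in range(4):
        L=loc(p); m=(abs(L[:,1])<.045)&(abs(L[:,0])<.14)&(L[:,2]>.005)&(L[:,2]<.04)
        def res(q):
            l=loc(q)[m]; x=l[:,0]-np.clip(np.round(l[:,0]/.1),-1,1)*.1
            return np.hypot(x,l[:,2])-.025
        p=least_squares(res,p,loss='soft_l1',f_scale=.002).x
        # y is unconstrained by cylinders: use axial extents
        L=loc(p); m2=(abs(L[:,1])<.07)&(L[:,2]>.012)&(L[:,2]<.035)&(abs(L[:,0])<.12)
        ys=[]
        for k in(-1,0,1):
            y=L[m2&(abs(L[:,0]-.1*k)<.02),1]; ys.append((np.percentile(y,1)+np.percentile(y,99))/2)
        sh=np.mean(ys); p[:2]+=sh*np.array([-np.sin(p[3]),np.cos(p[3])])
    return p,np.array(ys)-sh,np.sqrt(np.mean(res(p)**2)),m.sum()
def T(yaw): return np.array([[np.cos(yaw),-np.sin(yaw)],[np.sin(yaw),np.cos(yaw)]])
E
python3 - <<'E'
from h import *
for f in('scene','side'):
    p,ys,r,n=rackfit(f,[.5125,-.3046,.044,np.radians(-11.2)]); print(f,p.round(4),np.degrees(p[3]),ys.round(4),r,n)
    for k in(-1,0,1): print(p[:2]+T(p[3])@[.1*k,0])
    im,W=cloud(f); S=W.reshape(-1,3); S=S[np.isfinite(S[:,0])]
    y=np.radians(7.35); L=S.copy(); L[:,:2]=(S[:,:2]-[.6455,.228])@T(y)
    # grip
    g=L[(abs(L[:,0]+.045)<.03)&(L[:,1]<-.06)&(L[:,1]>-.14)&(L[:,2]>.176)&(L[:,2]<.215)]
    print('grip local',len(g),np.percentile(g,[2,50,98],axis=0).round(4).tolist())
    s=L[(abs(L[:,0]+.045)<.04)&(L[:,1]<.1)&(L[:,1]>.03)&(L[:,2]>.155)&(L[:,2]<.2)]
    print('stop local',len(s),np.percentile(s,[2,50,98],axis=0).round(4).tolist())
    pl=L[(abs(L[:,0]+.045)<.06)&(abs(L[:,1])<.03)&(L[:,2]>.118)&(L[:,2]<.13)]
    print('plate',len(pl),np.percentile(pl,[1,50,99],axis=0).round(4).tolist())
    c=L[(L[:,0]>.02)&(L[:,0]<.13)&(abs(L[:,1])<.14)&(L[:,2]>.122)&(L[:,2]<.15)]
    print('cover',len(c),np.percentile(c,[1,50,99],axis=0).round(4).tolist())
    b=S[(S[:,1]<-.36)&(S[:,2]>.075)&(S[:,2]<.12)&(S[:,0]>.4)&(S[:,0]<.8)&(S[:,1]>-.6)]; print('bottle',len(b),b.mean(0) if len(b) else 0)
s=ctrl.observe(); M=R.from_euler('xyz',s['eef_rot']).as_matrix(); print(M.round(4),s['position'])
E
```

```text
Traceback (most recent call last):
  File "h.py", line 29, in rackfit
    y=L[m2&(abs(L[:,0]-.1*k)<.02),1]; ys.append((np.percentile(y,1)+np.percentile(y,99))/2)
                                                 ~~~~~~~~~~~~~^^^^^
IndexError: index -1 is out of bounds for axis 0 with size 0
```

```bash
sed -i "s/return np.hypot(x,l\[:,2\])-.025/return np.r_[np.hypot(x,l[:,2])-.025,3*((T(p0[3]).T@(q[:2]-p0[:2]))[1])]/; s/    for it in range(4):/    for it in range(4):\n        p0=p.copy()/" h.py
python3 - <<'E'
from h import *
for f in('scene','side'):
    p,ys,r,n=rackfit(f,[.5125,-.3046,.044,np.radians(-11.2)]); print(f,p.round(4),np.degrees(p[3]),ys.round(4),r,n)
    for k in(-1,0,1): print(p[:2]+T(p[3])@[.1*k,0])
    im,W=cloud(f); S=W.reshape(-1,3); S=S[np.isfinite(S[:,0])]
    y=np.radians(7.35); L=S.copy(); L[:,:2]=(S[:,:2]-[.6455,.228])@T(y)
    g=L[(abs(L[:,0]+.045)<.03)&(L[:,1]<-.06)&(L[:,1]>-.14)&(L[:,2]>.176)&(L[:,2]<.215)]
    print('grip local',len(g),np.percentile(g,[2,50,98],axis=0).round(4).tolist())
    s=L[(abs(L[:,0]+.045)<.04)&(L[:,1]<.1)&(L[:,1]>.03)&(L[:,2]>.155)&(L[:,2]<.2)]
    print('stop local',len(s),np.percentile(s,[2,50,98],axis=0).round(4).tolist())
    pl=L[(abs(L[:,0]+.045)<.06)&(abs(L[:,1])<.03)&(L[:,2]>.118)&(L[:,2]<.13)]
    print('plate',len(pl),np.percentile(pl,[1,50,99],axis=0).round(4).tolist())
    c=L[(L[:,0]>.02)&(L[:,0]<.13)&(abs(L[:,1])<.14)&(L[:,2]>.122)&(L[:,2]<.15)]
    print('cover',len(c),np.percentile(c,[1,50,99],axis=0).round(4).tolist())
    b=S[(S[:,1]<-.36)&(S[:,2]>.075)&(S[:,2]<.12)&(S[:,0]>.4)&(S[:,0]<.8)&(S[:,1]>-.6)]; print('bottle',len(b),b.mean(0) if len(b) else 0)
s=ctrl.observe(); M=R.from_euler('xyz',s['eef_rot']).as_matrix(); print(M.round(4),s['position'])
E
```

```text
scene [ 0.5157 -0.3009  0.0433 -0.1774] -10.163230933569862 [ 0.0015  0.0001 -0.0016] 0.0014687628768628941 1158
[ 0.4172857 -0.2832119]
[ 0.51571661 -0.30085721]
[ 0.61414751 -0.31850252]
grip local 317 [[-0.0572, -0.1043, 0.1765], [-0.0377, -0.0936, 0.1946], [-0.0273, -0.0719, 0.2073]]
stop local 302 [[-0.0712, 0.0379, 0.1554], [-0.029, 0.0561, 0.1822], [-0.0135, 0.0625, 0.19]]
plate 1178 [[-0.0737, -0.0295, 0.1193], [-0.0395, 0.001, 0.1242], [-0.0111, 0.0293, 0.1264]]
cover 4452 [[0.0392, -0.1041, 0.1239], [0.0733, -0.0048, 0.1313], [0.1185, 0.0813, 0.1341]]
bottle 173 [ 0.56298415 -0.45667864  0.09002873]
side [ 0.5129 -0.3043  0.0454 -0.1801] -10.318853387687684 [ 0.0018 -0.0003 -0.0015] 0.0018729126880193015 1747
[ 0.41452222 -0.28638259]
[ 0.51290483 -0.30429518]
[ 0.61128745 -0.32220778]
grip local 142 [[-0.0632, -0.1083, 0.1765], [-0.0481, -0.1028, 0.1956], [-0.0314, -0.076, 0.2106]]
stop local 173 [[-0.0726, 0.0422, 0.156], [-0.0475, 0.053, 0.173], [-0.0194, 0.0649, 0.1913]]
plate 109 [[-0.0878, -0.0233, 0.1183], [-0.0544, 0.0132, 0.1264], [-0.0203, 0.0295, 0.1296]]
cover 769 [[0.0329, -0.111, 0.1228], [0.0668, -0.0129, 0.1332], [0.1166, 0.1039, 0.1387]]
bottle 359 [ 0.55435433 -0.47053334  0.09089008]
[[-4.000e-04  3.614e-01  9.324e-01]
 [-1.100e-03  9.324e-01 -3.614e-01]
 [-1.000e+00 -1.200e-03  0.000e+00]] [0.22576049 0.58245801 0.23062558]
```

```bash
cat >> h.py <<'E'
A,B,C=np.array([.416,-.284]),np.array([.514,-.303]),np.array([.6125,-.3215]); YR=np.radians(-10.8); YM=np.radians(7.35)
SEAT=np.array([.6009,.2223])
def cur():
    s=ctrl.observe(); M=R.from_euler('xyz',s['eef_rot']).as_matrix(); return s['position'],np.arctan2(M[1,1],M[0,1]),s
def tofrm(d,yaw): # world delta (m) -> tool cm (x down,y yaw,z yaw-90)
    y=np.array([np.cos(yaw),np.sin(yaw)]); z=np.array([np.sin(yaw),-np.cos(yaw)])
    return np.round(100*np.array([-d[2],d[:2]@y,d[:2]@z]),2)
def rel(xyz,yaw):
    p,y,s=cur(); print('t',s['time'].__round__(2),'pos',p.round(4),'shift cm',tofrm(np.array(xyz)-p,y),'turn',round(y-yaw,3),'open',round(s['opening'],4),'F',s['wrist_force'].round(1))
def tor(n=8):
    p,y,s=cur(); a=[]
    for i in range(n):
        ctrl.snapshot('wrist'); q=ctrl.observe(); a.append(np.r_[q['wrist_force'],q['wrist_torque']])
    a=np.array(a); m=a.mean(0); zx=np.array([np.sin(y),-np.cos(y),0]); yx=np.array([np.cos(y),np.sin(y),0])
    t=a[:,3:]@yx; print('t',round(q['time'],2),'F',m[:3].round(2),'torque about tool y: %.4f +- %.4f'%(t.mean(),t.std()),'about z %.4f'%(m[3:]@zx),'pos',q['position'].round(4),'open',round(q['opening'],4))
E
python3 - <<'E'
from h import *
p,y,s=cur(); n=28
th0,th1=np.arctan2(p[1],p[0]),np.arctan2(A[1],A[0]); r0,r1=np.hypot(*p[:2]),np.hypot(*A)
prev=p;yw=y
for i in range(1,n+1):
    a=i/n; th=th0+(th1-th0)*a; r=r0+(r1-r0)*min(1,2*a); z=p[2]+.03*min(1,4*a)-(.141*max(0,(a-.7)/.3))
    q=np.array([r*np.cos(th),r*np.sin(th),z]); print(i,tofrm(q-prev,yw)); prev=q; yw=y+(YR-y)*a
print((y-YR)/n)
tor(4)
E
```

```text
1 [-0.43 -0.99  3.96]
2 [-0.43 -1.05  3.89]
3 [-0.43 -1.1   3.82]
4 [-0.43 -1.15  3.74]
5 [-0.43 -1.2   3.67]
6 [-0.43 -1.25  3.6 ]
7 [-0.43 -1.3   3.52]
8 [-0.   -1.34  3.45]
9 [-0.   -1.38  3.37]
10 [-0.   -1.42  3.3 ]
11 [-0.   -1.46  3.22]
12 [-0.   -1.5   3.15]
13 [-0.   -1.53  3.07]
14 [-0.   -1.56  2.99]
15 [-0.   -0.76  3.15]
16 [-0.   -0.81  3.14]
17 [-0.   -0.85  3.12]
18 [-0.   -0.9   3.11]
19 [-0.   -0.94  3.1 ]
20 [ 0.67 -0.99  3.08]
21 [ 1.68 -1.03  3.07]
22 [ 1.68 -1.08  3.05]
23 [ 1.68 -1.12  3.04]
24 [ 1.68 -1.17  3.02]
25 [ 1.68 -1.21  3.  ]
26 [ 1.68 -1.26  2.98]
27 [ 1.68 -1.3   2.96]
28 [ 1.68 -1.34  2.95]
0.04962647329636867
t 0.3 F [-0.01 -0.05 -0.37] torque about tool y: 0.0073 +- 0.0259 about z 0.0079 pos [0.2258 0.5827 0.2311] open 0.0856
```

Emit:
servo_tool --steps '[-0.4,-1,3.7,0.05,8.54,-0.4,-1,3.8,0.05,8.54,-0.4,-1.1,3.8,0.05,8.54,-0.4,-1.1,3.7,0.05,8.54,-0.4,-1.2,3.7,0.05,8.54,-0.4,-1.3,3.6,0.05,8.54,-0.4,-1.3,3.5,0.05,8.54,0,-1.3,3.5,0.05,8.54,0,-1.4,3.4,0.05,8.54,0,-1.4,3.3,0.05,8.54,0,-1.5,3.2,0.05,8.54,0,-1.5,3.2,0.05,8.54,0,-1.5,3.1,0.05,8.54,0,-1.5,3,0.05,8.54,0,-0.8,3.2,0.05,8.54,0,-0.8,3.1,0.05,8.54,0,-0.8,3.1,0.05,8.54,0,-0.9,3.1,0.05,8.54,0,-0.9,3.1,0.05,8.54,0.5,-1,3.1,0.05,8.54]'

```text
time: 1.97
position: [0.4988, -0.0428, 0.2551]
eef_rot: [1.558, 1.569, 0.185]
wrist_force: [0.2, -0.5, 0.4]
opening: 0.0854
```

Run:
```python
from h import *
rel([*A,.12],YR)
```

```text
t 1.97 pos [ 0.4988 -0.0428  0.2551] shift cm [ 13.51 -12.88  22.01] turn 0.387 open 0.0854 F [ 0.2 -0.5  0.4]
```

Emit:
servo_tool --steps '[1.2,-1,3.0,0.05,8.54,1.6,-1,3.0,0.05,8.54,1.7,-1,3.0,0.05,8.54,1.7,-1.1,3.0,0.05,8.54,1.7,-1.1,2.8,0.05,8.54,1.7,-1.1,2.4,0.05,8.54,1.7,-1.1,1.8,0.05,8.54,0.8,-0.5,1,0,8.54,0,0,0,0,8.54,0,0,0,0,8.54]'

```text
time: 2.8
position: [0.4304, -0.2426, 0.1333]
eef_rot: [-2.19, 1.57, 2.373]
wrist_force: [0.3, 0.7, -0.3]
opening: 0.0853
```

Run:
```python
from h import *
rel([*A,.12],YR)
snap('wrist','w1'); p,y,s=cur(); print(p,y)
K=ctrl.camera_params('wrist'); print(K)
```

```text
t 2.8 pos [ 0.4304 -0.2426  0.1333] shift cm [ 1.33 -0.81  4.3 ] turn 0.039 open 0.0853 F [ 0.3  0.7 -0.3]
[ 0.43126235 -0.2420927   0.13377888] -0.14821321857538824
{'fx': 309.70691628693146, 'fy': 309.70691628693146, 'cx': 314.0569150230492, 'cy': 197.52899025957416, 'extrinsics': array([[ 9.89147041e-01, -1.46926351e-01,  8.82826622e-04,
        -4.61738056e-01],
       [ 1.39694608e-01,  9.38564916e-01, -3.15565072e-01,
         1.78453039e-01],
       [ 4.55362345e-02,  3.12263583e-01,  9.48903528e-01,
        -2.32231528e-01],
       [ 0.00000000e+00,  0.00000000e+00,  0.00000000e+00,
         1.00000000e+00]])}
```

View pics/w1.png

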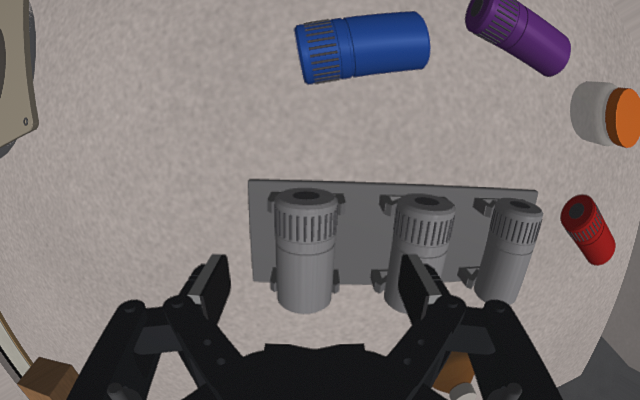

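The wrist view shows the fingers straddling the grey jar A at col 305. The rack plate's near corners are at (249,180) and (537,191). I check the rack fit from those corners.

```bash
cat >> h.py <<'E'
def wray(f,u,v,z):
    im,d,E,K=load(f); x,y=(u-K[2])/K[0],(v-K[3])/K[1]; t=np.hypot(x,y); s=np.sin(t)/t if t else 1
    r=E[:3,:3].T@np.array([x*s,-y*s,-np.cos(t)]); c=-E[:3,:3].T@E[:3,3]; return (c+r*(z-c[2])/r[2])
E
python3 - <<'E'
from h import *
a=wray('w1',249,180,.008)[:2];b=wray('w1',537,191,.008)[:2]
print(a,b,np.linalg.norm(b-a)); y=np.arctan2(*(b-a)[::-1]); print(np.degrees(y)); c=(a+b)/2+T(y)@[0,-.055]; print('rack centre',c,[c+T(y)@[k*.1,0] for k in(-1,0,1)])
rel([*A,.026],YR)
E
```

```text
[ 0.372358  -0.2263023] [ 0.67301855 -0.28076031] 0.3055526849531028
-10.266557744423189
rack centre [ 0.51288574 -0.30765071] [array([ 0.41448682, -0.28982792]), array([ 0.51288574, -0.30765071]), array([ 0.61128466, -0.3254735 ])]
t 2.85 pos [ 0.4313 -0.2421  0.1338] shift cm [10.78 -0.89  4.37] turn 0.04 open 0.0855 F [-0.2  0.2 -0.2]
```

Emit:
servo_tool --steps '[1,-0.4,2.2,0.02,8.54,1.5,-0.4,2,0.02,8.54,2,-0.1,0.4,0,8.54,2,0,0,0,8.54,2,0,0,0,8.54,1.5,0,0,0,8.54,0.8,0,0,0,8.54,0,0,0,0,8.54,0,0,0,0,8.54]'

```text
time: 3.6
position: [0.4151, -0.2863, 0.0259]
eef_rot: [1.638, 1.57, -0.121]
wrist_force: [0.4, 0.2, 0.5]
opening: 0.085
```

Run:
```python
from h import *
rel([.4155,-.286,.026],np.radians(-10.5))
```

```text
t 3.6 pos [ 0.4151 -0.2863  0.0259] shift cm [-0.01  0.03 -0.03] turn -0.005 open 0.085 F [0.4 0.2 0.5]
```

Emit:
servo_tool --steps '[0,0,0,0,3,0,0,0,0,3,0,0,0,0,3,0,0,0,0,3,0,0,0,0,3,0,0,0,0,3,0,0,0,0,3,0,0,0,0,3]'

```text
time: 4.27
position: [0.4158, -0.287, 0.0266]
eef_rot: [1.546, 1.568, -0.213]
wrist_force: [1.4, 1.0, 7.3]
opening: 0.0491
```

Run:
```python
from h import *
rel([.4155,-.286,.026],np.radians(-10.5))
```

```text
t 4.27 pos [ 0.4158 -0.287   0.0266] shift cm [ 0.06 -0.05 -0.09] turn -0.005 open 0.0491 F [1.4 1.  7.3]
```

Emit:
servo_tool --steps '[-0.5,0,0,0,3,-1.5,0,0,0,3,-2.5,0,0,0,3,-2.8,0,0,0,3,-2.8,0,0,0,3,-2.4,0,0,0,3,-1.3,0,0,0,3,-0.4,0,0,0,3,0,0,0,0,3]'

```text
time: 5.02
position: [0.4142, -0.2865, 0.1677]
eef_rot: [2.233, 1.57, 0.473]
wrist_force: [1.3, -0.4, -7.2]
opening: 0.049
```

Run:
```python
from h import *
tor(6)
```

```text
t 5.32 F [ 0.04  0.04 -6.36] torque about tool y: -0.0036 +- 0.0376 about z 0.0225 pos [ 0.4137 -0.2863  0.1663] open 0.049
```

Emit:
servo_tool --steps '[0,0,-2.5,0,3,0,0,-2.5,0,3,0,0,-2.5,0,3,0,0,-2.5,0,3,0,0,-2.5,0,3,0,0,-2.3,0,3,0,0,-2,0,3,0,0,-1.8,0,3,0,0,-1.5,0,3,0,0,-1.3,0,3,0,0,-1,0,3,0,0,-0.8,0,3,0,0,-0.5,0,3,0,0,-0.3,0,3,0,0,0,0,3]'

```text
time: 6.57
position: [0.4594, -0.0507, 0.1672]
eef_rot: [-1.235, 1.571, -2.995]
wrist_force: [-0.1, -0.2, -6.5]
opening: 0.049
```

Run:
```python
from h import *
tor(8)
```

```text
t 6.97 F [ 0.13 -0.4  -6.37] torque about tool y: -0.0311 +- 0.0159 about z 0.0057 pos [ 0.4593 -0.0511  0.1673] open 0.0492
```

Emit:
servo_tool --steps '[0,0,2.5,0,3,0,0,2.5,0,3,0,0,2.5,0,3,0,0,2.5,0,3,0,0,2.5,0,3,0,0,2.3,0,3,0,0,2,0,3,0,0,1.8,0,3,0,0,1.5,0,3,0,0,1.3,0,3,0,0,1,0,3,0,0,0.8,0,3,0,0,0.5,0,3,0,0,0.3,0,3,0,0,0,0,3]'

```text
time: 8.22
position: [0.4142, -0.2869, 0.1673]
eef_rot: [-0.81, 1.571, -2.571]
wrist_force: [-0.3, 0.3, -5.5]
opening: 0.049
```

Run:
```python
from h import *
tor(8)
```

```text
t 8.62 F [-0.1  -0.12 -6.31] torque about tool y: 0.0005 +- 0.0168 about z 0.0023 pos [ 0.4144 -0.2863  0.1673] open 0.0491
```

Emit:
servo_tool --steps '[0,0,-3.1,0,3,0,0,-3.1,0,3,0,0,-3.1,0,3,0,0,-3.1,0,3,0,0,-2.9,0,3,0,0,-2.7,0,3,0,0,-2.4,0,3,0,0,-2.2,0,3,0,0,-1.9,0,3,0,0,-1.7,0,3,0,0,-1.4,0,3,0,0,-1.2,0,3,0,0,-0.9,0,3,0,0,-0.7,0,3,0,0,-0.4,0,3,0,0,-0.2,0,3,0,0,0,0,3]'

```text
time: 10.03
position: [0.4725, 0.0178, 0.1673]
eef_rot: [-0.689, 1.571, -2.449]
wrist_force: [-0.1, 0.6, -6.4]
opening: 0.0491
```

Run:
```python
from h import *
tor(12)
```

```text
t 10.63 F [ 0.18  0.07 -5.9 ] torque about tool y: -0.0186 +- 0.0234 about z 0.0100 pos [0.4725 0.0179 0.1673] open 0.0488
```

Emit:
servo_tool --steps '[0,0,3.1,0,3,0,0,3.1,0,3,0,0,3.1,0,3,0,0,3.1,0,3,0,0,2.9,0,3,0,0,2.7,0,3,0,0,2.4,0,3,0,0,2.2,0,3,0,0,1.9,0,3,0,0,1.7,0,3,0,0,1.4,0,3,0,0,1.2,0,3,0,0,0.9,0,3,0,0,0.7,0,3,0,0,0.4,0,3,0,0,0.2,0,3,0,0,0,0,3]'

```text
time: 12.05
position: [0.4143, -0.2866, 0.1672]
eef_rot: [-2.271, 1.571, 2.252]
wrist_force: [-0.3, -0.4, -5.7]
opening: 0.0487
```

Run:
```python
from h import *
tor(12)
rel([.4155,-.286,.026],np.radians(-10.5))
```

```text
t 12.65 F [ 0.03  0.12 -6.47] torque about tool y: -0.0059 +- 0.0290 about z -0.0010 pos [ 0.4143 -0.2865  0.1673] open 0.0491
t 12.65 pos [ 0.4143 -0.2865  0.1673] shift cm [14.13  0.11 -0.07] turn -0.006 open 0.0491 F [-0.4  0.3 -6. ]
```

Emit:
servo_tool --steps '[1,0,0,0,3,2.5,0,0,0,3,3,0,0,0,3,3,0,0,0,3,2.3,0.05,0,0,3,1.3,0.05,0,0,3,0.6,0,0,0,3,0.3,0,0,0,3,0,0,0,0,3,0,0,0,0,8.54,0,0,0,0,8.54,0,0,0,0,8.54,0,0,0,0,8.54,0,0,0,0,8.54]'

```text
time: 13.82
position: [0.4156, -0.2869, 0.0278]
eef_rot: [1.682, 1.57, -0.077]
wrist_force: [-0.7, -1.4, 0.0]
opening: 0.0858
```

Run:
```python
from h import *
rel([.4155+.0982,-.286-.0185,.1],np.radians(-10.5))
```

```text
t 13.82 pos [ 0.4156 -0.2869  0.0278] shift cm [-7.22  9.97 -0.11] turn -0.006 open 0.0858 F [-0.7 -1.4  0. ]
```

Emit:
servo_tool --steps '[-2,0,0,0,8.54,-3,0,0,0,8.54,-2.2,0.8,0,0,8.54,0,3,0,0,8.54,0,3.2,-0.1,0,8.54,1,2.2,0,0,8.54,2.3,0.8,0,0,8.54,2.4,0,0,0,8.54,1.3,0,0,0,8.54,0.4,0,0,0,8.54,0,0,0,0,8.54,0,0,0,0,3,0,0,0,0,3,0,0,0,0,3,0,0,0,0,3,0,0,0,0,3,0,0,0,0,3,0,0,0,0,3]'

```text
time: 15.32
position: [0.5141, -0.3049, 0.0267]
eef_rot: [1.715, 1.569, -0.045]
wrist_force: [-2.4, 0.7, 8.0]
opening: 0.0489
```

Emit:
servo_tool --steps '[-0.5,0,0,0,3,-1.5,0,0,0,3,-2.5,0,0,0,3,-2.8,0,0,0,3,-2.8,0,0,0,3,-2.4,0,0,0,3,-1.3,0,0,0,3,-0.4,0,0,0,3,0,0,0,0,3]'

```text
time: 16.07
position: [0.5138, -0.3045, 0.1676]
eef_rot: [1.967, 1.57, 0.207]
wrist_force: [0.3, 0.4, -5.6]
opening: 0.049
```

Emit:
servo_tool --steps '[0,0,-3,0,3,0,0,-3,0,3,0,0,-3,0,3,0,0,-3,0,3,0,0,-2.7,0,3,0,0,-2.5,0,3,0,0,-2.2,0,3,0,0,-2,0,3,0,0,-1.7,0,3,0,0,-1.5,0,3,0,0,-1.2,0,3,0,0,-1,0,3,0,0,-0.7,0,3,0,0,-0.5,0,3,0,0,-0.25,0,3,0,0,0,0,3]'

```text
time: 17.4
position: [0.5668, -0.027, 0.1672]
eef_rot: [-1.478, 1.571, 3.045]
wrist_force: [-0.2, 0.4, -4.9]
opening: 0.049
```

Run:
```python
from h import *
tor(10)
```

```text
t 17.9 F [ 0.09  0.32 -4.5 ] torque about tool y: -0.0130 +- 0.0188 about z 0.0073 pos [ 0.5667 -0.0272  0.1673] open 0.0486
```

Emit:
servo_tool --steps '[0,0,3,0,3,0,0,3,0,3,0,0,3,0,3,0,0,3,0,3,0,0,2.7,0,3,0,0,2.5,0,3,0,0,2.2,0,3,0,0,2,0,3,0,0,1.7,0,3,0,0,1.5,0,3,0,0,1.2,0,3,0,0,1,0,3,0,0,0.7,0,3,0,0,0.5,0,3,0,0,0.25,0,3,0,0,0,0,3]'

```text
time: 19.23
position: [0.5137, -0.3047, 0.1672]
eef_rot: [-1.979, 1.571, 2.544]
wrist_force: [-0.3, 1.1, -4.8]
opening: 0.0491
```

Run:
```python
from h import *
tor(10)
```

```text
t 19.73 F [-0.02  0.11 -4.51] torque about tool y: -0.0108 +- 0.0241 about z -0.0131 pos [ 0.5137 -0.3044  0.1673] open 0.0491
```

Emit:
servo_tool --steps '[0,0,-0.8,0,3,0,0,-1.6,0,3,0,0,-1.6,0,3,0,0,-0.8,0,3,0,0,0.8,0,3,0,0,1.6,0,3,0,0,1.6,0,3,0,0,0.8,0,3,0,0,-0.8,0,3,0,0,-1.6,0,3,0,0,-1.6,0,3,0,0,-0.8,0,3,0,0,0.8,0,3,0,0,1.6,0,3,0,0,1.6,0,3,0,0,0.8,0,3,0,0,0,0,3]'

```text
time: 21.15
position: [0.5125, -0.3071, 0.1675]
eef_rot: [-0.01, 1.569, -1.774]
wrist_force: [-0.7, -0.1, -4.5]
opening: 0.0488
```

Emit:
servo_tool --steps '[1,0,0,0,3,2.5,0,0,0,3,3,0,0,0,3,3,0,0,0,3,2.3,0,0,0,3,1.3,0,0,0,3,0.6,0,0,0,3,0.35,0,0,0,3,0,0,0,0,3,0,0,0,0,8.54,0,0,0,0,8.54,0,0,0,0,8.54,0,0,0,0,8.54,0,0,0,0,8.54]'

```text
time: 22.32
position: [0.514, -0.3048, 0.0273]
eef_rot: [1.494, 1.57, -0.266]
wrist_force: [-0.2, -0.3, -0.2]
opening: 0.0852
```

Run:
```python
from h import *
rel([.5141+.0982,-.3049-.0182,.026],np.radians(-10.5))
```

```text
t 22.32 pos [ 0.514  -0.3048  0.0273] shift cm [ 0.13 10.   -0.05] turn -0.006 open 0.0852 F [-0.2 -0.3 -0.2]
```

Emit:
servo_tool --steps '[-2,0,0,0,8.54,-3,0,0,0,8.54,-2.2,0.8,0,0,8.54,0,3,0,0,8.54,0,3.2,0,0,8.54,1,2.2,0,0,8.54,2.3,0.8,0,0,8.54,2.4,0,0,0,8.54,1.3,0,0,0,8.54,0.3,0,0,0,8.54,0,0,0,0,8.54,0,0,0,0,3,0,0,0,0,3,0,0,0,0,3,0,0,0,0,3,0,0,0,0,3,0,0,0,0,3,0,0,0,0,3]'

```text
time: 23.82
position: [0.6124, -0.3237, 0.0276]
eef_rot: [1.564, 1.569, -0.196]
wrist_force: [-2.6, 0.2, 6.0]
opening: 0.0491
```

Emit:
servo_tool --steps '[-0.5,0,0,0,3,-1.5,0,0,0,3,-2.5,0,0,0,3,-2.8,0,0,0,3,-2.8,0,0,0,3,-2.4,0,0,0,3,-1.3,0,0,0,3,-0.4,0,0,0,3,0,0,0,0,3]'

```text
time: 24.57
position: [0.6119, -0.3234, 0.1683]
eef_rot: [1.826, 1.57, 0.066]
wrist_force: [0.3, -0.4, -9.3]
opening: 0.049
```

Emit:
servo_tool --steps '[0,0,-3,0,3,0,0,-3,0,3,0,0,-3,0,3,0,0,-3,0,3,0,0,-2.7,0,3,0,0,-2.5,0,3,0,0,-2.2,0,3,0,0,-2,0,3,0,0,-1.7,0,3,0,0,-1.5,0,3,0,0,-1.2,0,3,0,0,-1,0,3,0,0,-0.7,0,3,0,0,-0.5,0,3,0,0,-0.25,0,3,0,0,0,0,3]'

```text
time: 25.9
position: [0.665, -0.0459, 0.1677]
eef_rot: [-3.046, 1.571, 1.477]
wrist_force: [0.1, 0.9, -8.8]
opening: 0.0489
```

Run:
```python
from h import *
tor(10)
```

```text
t 26.4 F [-0.14  0.08 -8.88] torque about tool y: -0.0132 +- 0.0282 about z -0.0118 pos [ 0.6649 -0.046   0.1678] open 0.049
```

Emit:
servo_tool --steps '[0,0,3,0,3,0,0,3,0,3,0,0,3,0,3,0,0,3,0,3,0,0,2.7,0,3,0,0,2.5,0,3,0,0,2.2,0,3,0,0,2,0,3,0,0,1.7,0,3,0,0,1.5,0,3,0,0,1.2,0,3,0,0,1,0,3,0,0,0.7,0,3,0,0,0.5,0,3,0,0,0.25,0,3,0,0,0,0,3]'

```text
time: 27.73
position: [0.6119, -0.3234, 0.1677]
eef_rot: [-2.547, 1.571, 1.976]
wrist_force: [-0.2, -0.0, -8.4]
opening: 0.0489
```

Run:
```python
from h import *
tor(10)
```

```text
t 28.23 F [-0.13 -0.38 -8.59] torque about tool y: 0.0123 +- 0.0284 about z -0.0021 pos [ 0.612  -0.3232  0.1678] open 0.0486
```

Emit:
servo_tool --steps '[0,0,-0.25,0,3,0,0,-0.5,0,3,0,0,-0.75,0,3,0,0,-1,0,3,0,0,-1.25,0,3,0,0,-1.5,0,3,0,0,-1.75,0,3,0,0,-2,0,3,0,0,-2.25,0,3,0,0,-2.5,0,3,0,0,-2.75,0,3,0,0,-3,0,3,0,0,0,0,3,0,0,0,0,3,0,0,0,0,3,0,0,0,0,3]'

```text
time: 29.57
position: [0.6483, -0.1322, 0.168]
eef_rot: [0.486, 1.571, -1.274]
wrist_force: [0.5, -0.2, -8.7]
opening: 0.049
```

Run:
```python
from h import *
tor(14)
```

```text
t 30.27 F [-0.03 -0.19 -8.62] torque about tool y: -0.0323 +- 0.0234 about z 0.0033 pos [ 0.6485 -0.1319  0.1678] open 0.0489
```

Emit:
servo_tool --steps '[0,0,0.25,0,3,0,0,0.5,0,3,0,0,0.75,0,3,0,0,1,0,3,0,0,1.25,0,3,0,0,1.5,0,3,0,0,1.75,0,3,0,0,2,0,3,0,0,2.25,0,3,0,0,2.5,0,3,0,0,2.75,0,3,0,0,3,0,3,0,0,0,0,3,0,0,0,0,3,0,0,0,0,3,0,0,0,0,3]'

```text
time: 31.6
position: [0.612, -0.3229, 0.1676]
eef_rot: [-2.986, 1.57, 1.538]
wrist_force: [0.5, 1.3, -9.1]
opening: 0.0489
```

Run:
```python
from h import *
tor(14)
```

```text
t 32.3 F [-0.09  0.06 -8.68] torque about tool y: 0.0216 +- 0.0338 about z 0.0093 pos [ 0.6119 -0.3234  0.1677] open 0.0489
```

Jar C has the ball: the torque difference of 0.054 N m matches the expected 0.059, and 0.886 kg is over the heaviest empty jar. Next I carry it to the mill.

Run:
```python
from h import *
p,y,s=cur(); n=26; tgt=np.array([.6022,.2124,.25]); w=np.r_[np.linspace(.3,1,5),np.ones(n-13),np.linspace(1,.15,8)]; a=np.cumsum(w)/w.sum()
prev=p;yw=y; az=np.clip(np.arange(1,n+1)/7,0,1)
for i in range(n):
    q=np.r_[p[:2]+(tgt[:2]-p[:2])*a[i],p[2]+(tgt[2]-p[2])*az[i]]; print(i+1,tofrm(q-prev,yw)); prev=q
    yw=y+(YM-y)*(i+1)/n
print((y-YM)/n)
```

```text
1 [-1.18 -0.16 -0.75]
2 [-1.18 -0.24 -1.2 ]
3 [-1.18 -0.3  -1.64]
4 [-1.18 -0.36 -2.09]
5 [-1.18 -0.41 -2.54]
6 [-1.18 -0.37 -2.54]
7 [-1.18 -0.34 -2.55]
8 [-0.   -0.31 -2.55]
9 [-0.   -0.28 -2.55]
10 [-0.   -0.25 -2.56]
11 [-0.   -0.22 -2.56]
12 [-0.   -0.19 -2.56]
13 [-0.   -0.16 -2.57]
14 [-0.   -0.12 -2.57]
15 [-0.   -0.09 -2.57]
16 [-0.   -0.06 -2.57]
17 [-0.   -0.03 -2.57]
18 [-0.    0.   -2.57]
19 [-0.    0.03 -2.57]
20 [-0.    0.06 -2.26]
21 [-0.    0.07 -1.94]
22 [-0.    0.08 -1.63]
23 [-0.    0.08 -1.32]
24 [-0.    0.07 -1.01]
25 [-0.    0.06 -0.7 ]
26 [-0.    0.04 -0.38]
-0.012204044610408239
```

Emit:
servo_tool --steps '[-1.2,-0.2,-0.7,-0.012,3,-1.2,-0.2,-1.2,-0.012,3,-1.2,-0.3,-1.6,-0.012,3,-1.2,-0.4,-2.1,-0.012,3,-1.2,-0.4,-2.5,-0.012,3,-1.2,-0.4,-2.5,-0.012,3,-1.2,-0.3,-2.5,-0.012,3,0,-0.3,-2.5,-0.012,3,0,-0.3,-2.6,-0.012,3,0,-0.2,-2.6,-0.012,3,0,-0.2,-2.6,-0.012,3,0,-0.2,-2.6,-0.012,3,0,-0.2,-2.6,-0.012,3,0,-0.1,-2.6,-0.012,3,0,-0.1,-2.6,-0.012,3,0,-0.1,-2.5,-0.012,3,0,0,-2.2,-0.014,3,0,0,-1.8,-0.014,3,0,0,-1.4,-0.014,3,0,0,-1,-0.014,3]'

```text
time: 33.97
position: [0.6038, 0.1082, 0.2525]
eef_rot: [2.365, 1.57, 0.856]
wrist_force: [-0.6, 1.5, -8.9]
opening: 0.0488
```

Run:
```python
from h import *
snap('wrist','w2');rel([.6022,.2124,.147],YM)
```

```text
t 34.02 pos [0.6037 0.1099 0.2522] shift cm [ 10.52   0.51 -10.24] turn -0.064 open 0.0488 F [-0.1  3.1 -8.6]
```

View pics/w2.png

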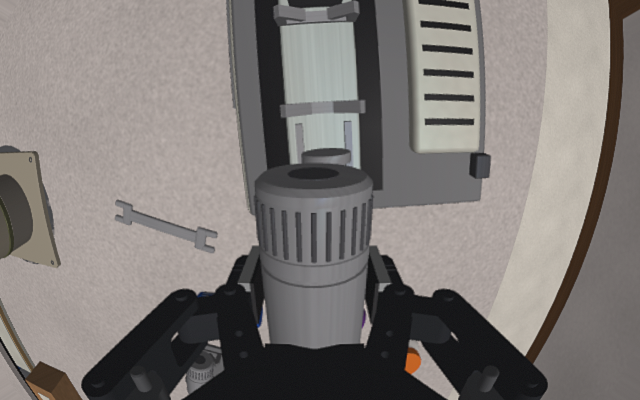

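The wrist view shows the jar held over the jaw. The holder's V blocks ahead are centred near (322,106) and (317,13).

Run:
```python
from h import *
pts=[wray('w2',*q,.157)[:2] for q in((282,108),(364,104),(276,13),(357,13))]
n=(pts[0]+pts[1])/2; f=(pts[2]+pts[3])/2; print(pts,n,f,np.linalg.norm(f-n)); y=np.arctan2(*(f-n)[::-1])-np.pi/2; m=(n+f)/2
print('yaw',np.degrees(y),'seat',m, 'err vs est local', T(YM).T@(m-SEAT))
s=(m+SEAT)/2; t=s+T(YM)@[0,-.010]; print(t); rel([*t,.16],YM)
```

```text
[array([0.57422416, 0.17930575]), array([0.63661928, 0.18669241]), array([0.56511367, 0.25433524]), array([0.62646555, 0.25840476])] [0.60542172 0.18299908] [0.59578961 0.25637   ] 0.07400047200827563
yaw 7.479000743955984 seat [0.60060566 0.21968454] err vs est local [-0.00062651 -0.00255632]
[0.60203213 0.21107444]
t 34.02 pos [0.6037 0.1099 0.2522] shift cm [  9.22   0.48 -10.1 ] turn -0.064 open 0.0488 F [-0.1  3.1 -8.6]
```

Emit:
servo_tool --steps '[0,0,-1.2,-0.012,3,0,0,-1.5,-0.012,3,0,0,-1.7,-0.012,3,0,0,-1.5,-0.012,3,1,0,-1.2,0,3,1.5,0,-0.8,0,3,1.5,0,-0.4,0,3,1,0,-0.1,0,3,0.4,0,0,0,3,0,0,0,0,3,0,0,0,0,3]'

```text
time: 34.93
position: [0.5971, 0.1893, 0.1982]
eef_rot: [1.141, 1.57, -0.324]
wrist_force: [0.0, -0.4, -8.4]
opening: 0.0492
```

Run:
```python
from h import *
rel([.602,.211,.147],YM)
```

```text
t 34.93 pos [0.5971 0.1893 0.1982] shift cm [ 5.12  0.72 -2.11] turn -0.022 open 0.0492 F [ 0.  -0.4 -8.4]
```

Emit:
servo_tool --steps '[0,0.3,-0.7,-0.01,3,0,0.4,-1,-0.012,3,1,0,-0.4,0,3,1.3,0,0,0,3,1.2,0,0,0,3,0.7,0,0,0,3,0.4,0,0,0,3,0.3,0,0,0,3,0,0,0,0,3,0,0,0,0,3]'

```text
time: 35.77
position: [0.6015, 0.2112, 0.1491]
eef_rot: [1.899, 1.57, 0.457]
wrist_force: [1.2, 0.3, -9.5]
opening: 0.0493
```

Run:
```python
from h import *
rel([.602,.211,.147],YM)
```

```text
t 35.77 pos [0.6015 0.2112 0.1491] shift cm [0.21 0.05 0.03] turn 0.0 open 0.0493 F [ 1.2  0.3 -9.5]
```

Another 2 mm down, then release.

Emit:
servo_tool --steps '[0.1,0,0,0,3,0.1,0,0,0,3,0.1,0,0,0,3,0,0,0,0,3,0,0,0,0,3]'

```text
time: 36.18
position: [0.6022, 0.2116, 0.1476]
eef_rot: [1.996, 1.568, 0.554]
wrist_force: [-1.4, -1.8, 6.1]
opening: 0.0488
```

Emit:
servo_tool --steps '[0,0,0,0,8.54,0,0,0,0,8.54,0,0,0,0,8.54,0,0,0,0,8.54,0,0,0,0,8.54,-1,0,0,0,8.54,-2.5,0,0,0,8.54,-3.5,0,0,0,8.54,-3.5,0,0,0,8.54,-2,0,0,0,8.54,-1,0,0,0,8.54]'

```text
time: 37.1
position: [0.6024, 0.2115, 0.2853]
eef_rot: [1.901, 1.565, 0.459]
wrist_force: [0.2, -0.7, 0.6]
opening: 0.0854
```

Run:
```python
from h import *
# grip estimate from the cameras: local y of the grip
snap('scene','s3'); snap('side','d3')
for f in('s3','d3'):
    im,W=cloud(f); S=W.reshape(-1,3); S=S[np.isfinite(S[:,0])]; L=S.copy(); L[:,:2]=(S[:,:2]-SEAT)@T(YM)
    g=L[(abs(L[:,0])<.03)&(L[:,1]<-.07)&(L[:,1]>-.13)&(L[:,2]>.180)&(L[:,2]<.212)]; print('grip rel seat',len(g),np.percentile(g,[3,50,97],axis=0).round(4).tolist())
    j=L[(abs(L[:,0])<.02)&(abs(L[:,1])<.075)&(L[:,2]>.18)&(L[:,2]<.196)]; print('jar',len(j),np.percentile(j,[2,50,98],axis=0).round(4).tolist())
g=SEAT+T(YM)@[0,-.125]; print(g); rel([*g,.185],YM)
```

```text
grip rel seat 268 [[-0.0119, -0.1043, 0.1808], [0.0067, -0.0945, 0.2001], [0.0176, -0.0733, 0.2071]]
jar 1323 [[-0.0141, -0.0583, 0.1805], [0.0071, -0.0004, 0.1867], [0.0194, 0.0607, 0.19]]
grip rel seat 123 [[-0.0173, -0.1072, 0.1808], [-0.0039, -0.1023, 0.1967], [0.0134, -0.0903, 0.21]]
jar 281 [[-0.0197, -0.0596, 0.1808], [-0.0054, -0.0037, 0.188], [0.0176, 0.0615, 0.1932]]
[0.61689127 0.0983271 ]
t 37.2 pos [0.602  0.2116 0.2828] shift cm [ 9.78  0.02 11.42] turn 0.001 open 0.0855 F [-0.5  0.  -0.5]
```

Emit:
servo_tool --steps '[0,0,1.5,0,0,0,0,3,0,0,0,0,3.2,0,0,0,0,2.7,0,0,1,0,1.5,0,0,2.5,0,0.5,0,0,2.8,0,0,0,0,2.2,0,0,0,0,1.2,0,0,0,0,0.4,0,0,0,0,0,0,0,0,0,0,0,0,0,0]'

```text
time: 38.2
position: [0.6176, 0.0883, 0.1805]
eef_rot: [1.372, 1.57, -0.07]
wrist_force: [-0.3, -0.0, 0.1]
opening: 0.0
```

Run:
```python
from h import *
p,y,s=cur(); print(T(YM).T@(p[:2]-SEAT),p[2],s['opening'],s['time'])
im,d=snap('wrist','w4'); snap('side','d4')
cv2.imwrite('pics/d4c.png',np.hstack([cv2.resize(load('d4')[0][90:200,235:355],(440,400),interpolation=2),im[:, 140:500]]))
```

```text
[-0.00062202 -0.13505097] 0.18047603944567156 4.6877985636533516e-05 38.2
```

View pics/d4c.png

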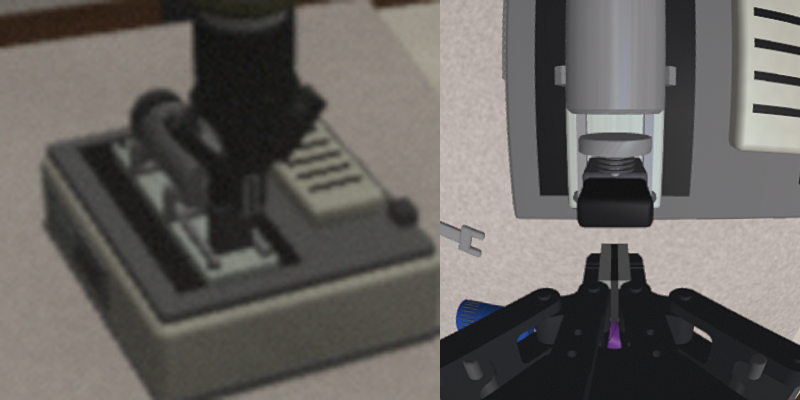

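The jar lies in the V blocks, and the closed fingers are centred behind the grip with a gap of about 15 mm. I push gently.

Emit:
servo_tool --steps '[0,0,-0.4,0,0,0,0,-0.4,0,0,0,0,-0.4,0,0,0,0,-0.3,0,0,0,0,-0.3,0,0,0,0,-0.3,0,0,0,0,-0.3,0,0,0,0,-0.3,0,0,0,0,-0.2,0,0,0,0,-0.2,0,0]'

```text
time: 39.13
position: [0.6136, 0.1171, 0.18]
eef_rot: [0.152, 1.568, -1.292]
wrist_force: [0.8, -6.8, 0.5]
opening: -0.0001
```

```bash
cat >> h.py <<'E'
def push():
    p,y,s=cur(); f=s['wrist_force']; print('local',(T(YM).T@(p[:2]-SEAT)).round(4),p[2].round(4),'Flocal',(T(YM).T@f[:2]).round(1),f[2].round(1),round(s['time'],2))
E
python3 -c "
from h import *
push()"
```

```text
local [-0.0008 -0.106 ] 0.18 Flocal [-0.  -6.9] 0.5 39.13
```

Emit:
servo_tool --steps '[0,0,-0.2,0,0,0,0,-0.2,0,0,0,0,-0.2,0,0,0,0,-0.15,0,0,0,0,-0.15,0,0]'

```text
time: 39.55
position: [0.6129, 0.1226, 0.1801]
eef_rot: [0.049, 1.565, -1.398]
wrist_force: [1.8, -15.9, 1.0]
opening: 0.0006
```

Emit:
servo_tool --steps '[0,0,-0.1,0,0,0,0,-0.1,0,0]'

```text
time: 39.72
position: [0.6126, 0.1246, 0.1801]
eef_rot: [0.043, 1.565, -1.404]
wrist_force: [1.0, -16.2, 1.1]
opening: 0.0001
```

Emit:
servo_tool --steps '[0,0,-0.1,0,0,0,0,-0.1,0,0]'

```text
time: 39.88
position: [0.6124, 0.1265, 0.1801]
eef_rot: [0.05, 1.565, -1.397]
wrist_force: [1.4, -15.8, 2.5]
opening: 0.0001
```

```bash
python3 -c "
from h import *
push()"
```

```text
local [-0.0008 -0.0965] 0.1801 Flocal [ -0.7 -15.8] 2.5 39.88
```

Emit:
servo_tool --steps '[0,0,-0.1,0,0,0,0,-0.1,0,0]'

```text
time: 40.05
position: [0.6122, 0.1284, 0.1801]
eef_rot: [0.047, 1.565, -1.4]
wrist_force: [2.1, -16.3, 2.2]
opening: 0.0002
```

Emit:
servo_tool --steps '[0,0,-0.1,0,0,0,0,-0.1,0,0]'

```text
time: 40.22
position: [0.6119, 0.1303, 0.1801]
eef_rot: [0.028, 1.565, -1.419]
wrist_force: [1.6, -15.0, 2.5]
opening: -0.0001
```

```bash
python3 -c "
from h import *
push()"
```

```text
local [-0.0009 -0.0926] 0.1801 Flocal [ -0.3 -15.1] 2.5 40.22
```

Emit:
servo_tool --steps '[0,0,-0.1,0,0,0,0,-0.1,0,0]'

```text
time: 40.38
position: [0.6117, 0.1317, 0.1801]
eef_rot: [0.026, 1.564, -1.422]
wrist_force: [1.8, -18.1, 2.0]
opening: 0.0002
```

Emit:
servo_tool --steps '[0,0,-0.1,0,0,0,0,-0.1,0,0]'

```text
time: 40.55
position: [0.6116, 0.1326, 0.1801]
eef_rot: [0.017, 1.563, -1.432]
wrist_force: [2.0, -20.8, 2.6]
opening: 0.0002
```

```bash
python3 -c "
from h import *
push()"
```

```text
local [-0.0009 -0.0903] 0.1801 Flocal [ -0.7 -20.9] 2.6 40.55
```

Emit:
servo_tool --steps '[0,0,-0.1,0,0,0,0,-0.1,0,0]'

```text
time: 40.72
position: [0.6115, 0.1336, 0.1801]
eef_rot: [0.01, 1.562, -1.44]
wrist_force: [2.4, -23.6, 3.1]
opening: -0.0001
```

```bash
python3 -c "
from h import *
push();tor(4);push()"
```

```text
local [-0.0009 -0.0893] 0.1801 Flocal [ -0.6 -23.7] 3.1 40.72
t 40.92 F [  2.15 -23.01   2.41] torque about tool y: -4.5934 +- 0.0308 about z -0.1817 pos [0.6115 0.1337 0.1801] open 0.0
local [-0.0008 -0.0893] 0.1801 Flocal [ -0.4 -22.8] 1.6 40.92
```

Emit:
servo_tool --steps '[0,0,-0.05,0,0,0,0,0,0,0,0,0,0.2,0,0,0,0,0.3,0,0,0,0,0.5,0,0,0,0,1,0,0,0,0,2,0,0,0,0,2,0,0,-1.5,0,1,0,0,-3,0,0,0,0,-3,0,0,0,0,-3,0,0,0,0,-1,0,0,0,0,0,0,0,0,0]'

```text
time: 42.08
position: [0.6204, 0.0732, 0.2979]
eef_rot: [1.783, 1.566, 0.341]
wrist_force: [1.6, 0.5, -0.2]
opening: -0.0
```

Run:
```python
from h import *
push(); im,d=snap('wrist','w5'); snap('scene','s5'); snap('side','d5')
s=load('s5')[0]; e=load('d5')[0]
O=np.zeros((600,800,3),np.uint8); O[:350,:560]=cv2.resize(im,(560,350)); O[350:,:400]=cv2.resize(s[140:300,190:446],(400,250),interpolation=2); O[350:,400:]=cv2.resize(s[240:400,300:556],(400,250),interpolation=2); O[:200,560:]=cv2.resize(e[90:190,240:360],(240,200),interpolation=2)
cv2.imwrite('pics/f5.png',O)
for f in('s5','d5'):
    im,W=cloud(f); S=W.reshape(-1,3); S=S[np.isfinite(S[:,0])]; L=S.copy(); L[:,:2]=(S[:,:2]-SEAT)@T(YM)
    g=L[(abs(L[:,0])<.03)&(L[:,1]<-.055)&(L[:,1]>-.13)&(L[:,2]>.193)&(L[:,2]<.212)]; print('grip',len(g),np.percentile(g,[3,50,97],axis=0).round(4).tolist())
    p,ys,r,n=rackfit(f,[.5135,-.305,.044,np.radians(-10.5)]) if 0 else (0,0,0,0)
```

```text
local [ 0.0002 -0.1504] 0.2979 Flocal [1.6 0.3] -0.2 42.08
grip 175 [[-0.0118, -0.0803, 0.1946], [0.0061, -0.0727, 0.2052], [0.0176, -0.0671, 0.2076]]
grip 71 [[-0.0169, -0.0843, 0.1942], [-0.0041, -0.0792, 0.2041], [0.0109, -0.0679, 0.2101]]
```

View pics/f5.png

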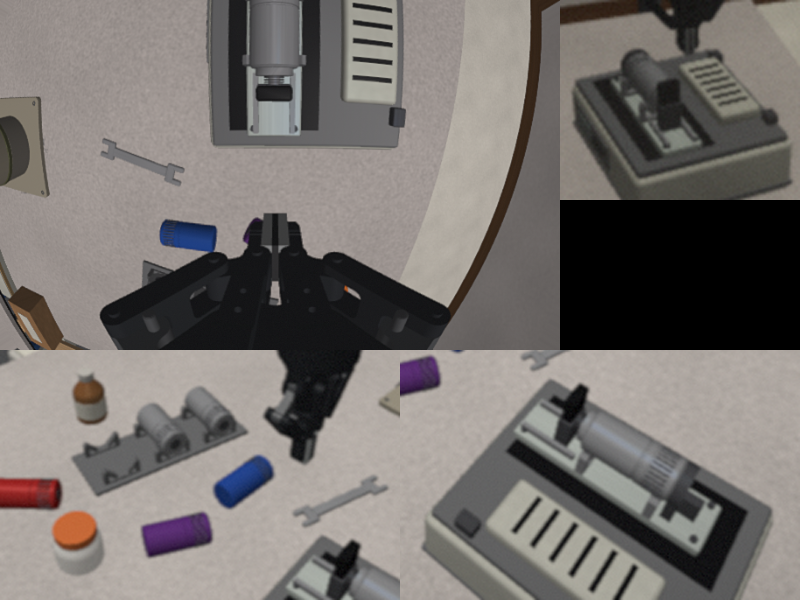

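The jar lies between stop and jaw, with the grip at about -0.075 from the seat, which puts the jaw at about 0.032. Both empty jars are back in the rack and nothing else has moved. I hand in.

```bash
python3 -c "
from plant import ctrl
print(ctrl.hand_in())"
```

```text
the job is handed in; nothing more can be done
None
```

I handed the job in at about 42 s. The jar with the ball is clamped in the mill and the two empty jars are back in their own rack places. The bottle, tub and spanner were never approached.

**Which jar:** It was the third jar, the one farthest from the robot.
- **Third jar:** with the ball sent from end to end, the wrist torque changed by 0.054 ± 0.011 N m, against 0.059 expected. It weighed about 0.88 kg, more than the heaviest empty jar at 0.81 kg.
- **Second jar:** no torque change, and at 0.46 kg it was too light to hold a ball.

**Clamping:** The force stayed near 16 N while the jar slid, then rose once it reached the stop. I pushed on to about 23–24 N, then backed off. The last pictures put the jaw at about 0.032, with the jar against the stop and the robot clear.

**Check that disagreed:** The first jar gave an odd torque change of about 0.024 ± 0.007 N m, and its weight of 0.64 kg fits either case. I put that down to sensor noise or bias. I took it as empty because only one jar holds a ball and the third jar's evidence was clear. The third jar's first pair of shoves was also unclear, at 0.026 ± 0.013 N m. A second pair, ending in a sharp stop so the ball rolled on, settled it.

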